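# Eject a circuit board from a slotted rack and stand it in the soldering stand

### The job

Press down the red ejector lever at the end of the green circuit board's slot, all the way, so that the lever slides the green board up in the rack before you touch it. Then take the board by its raised top edge, draw it straight up out of the rack and, keeping it upright, lower it into the slot of the wooden stand (either way round), letting go only when it stands on the slot's floor. Leave the other two boards seated in the rack and do not disturb the bottle, the spool or the screwdriver.

Things in the scene. Friction and masses are not known exactly. Their poses are not given: they have to be found in the camera images.
- board_green: Green circuit board, upright: 100 long (own x) x 5 thick (y) x 90 high (z) mm, about 120 g. On its top edge, centred, a green terminal strip 64 x 12 thick x 20 high mm (70 to 90 mm above the origin): the place to grip. Origin: centre of the lower edge. Its slot in the rack varies.
- board_blue: Blue board of the same size and shape with a blue strip, in another slot. Leave it seated.
- board_orange: Orange board of the same size and shape with an orange strip, in another slot. Leave it seated.
- rack: Fixed grey rack, 124 x 150 x 118 mm; origin: centre of its underside. Three upright slots along its own x at y = -46, 0, +46 mm, open on top: end grooves 8 mm wide, 18 mm gap round the strips, 28 mm walls between. Seated boards: lower edge at 26 mm, top at 116 mm, 2 mm below the rack's top, too low to grip. Each slot's red lever sticks out at the -x end, to 155 mm from the centre.
- stand: Fixed wooden block 150 (x) x 64 (y) x 40 (z) mm with one slot along its own x in the middle of its top: 108 mm long, 8 mm wide, 28 mm deep, mouth chamfered by 3 mm. Origin: centre of its underside, so the slot's floor is 12 mm above it.
- bottle: Blue water bottle, 66 mm in diameter, 180 mm high, standing; origin at the centre of its base. Bystander.
- spool: White solder spool on end, 54 mm in diameter, 48 mm high; origin at the centre of its base. Bystander.
- screwdriver: Screwdriver 140 mm long lying along its own x; origin near its middle, on the table. Bystander.
- lever0 (a joint): Ejector lever of the slot at rack y = -46 mm: 0 rad at rest (outer end up), 0.66 pressed right down, raising the board 33 mm; stays where left; about 5 N at the pad. Pivot 60 mm from the rack centre towards -x, 16 mm above the table; the 80 mm outer arm's end swings from 67 down to 20 mm above the table, 17 mm outward.
- lever0_pad (a point): Centre of the top face of lever 0's red press pad, 36 x 28 mm.
- lever1 (a joint): Ejector lever of the slot at rack y = +0 mm: 0 rad at rest (outer end up), 0.66 pressed right down, raising the board 33 mm; stays where left; about 5 N at the pad. Pivot 60 mm from the rack centre towards -x, 16 mm above the table; the 80 mm outer arm's end swings from 67 down to 20 mm above the table, 17 mm outward.
- lever1_pad (a point): Centre of the top face of lever 1's red press pad, 36 x 28 mm.
- lever2 (a joint): Ejector lever of the slot at rack y = +46 mm: 0 rad at rest (outer end up), 0.66 pressed right down, raising the board 33 mm; stays where left; about 5 N at the pad. Pivot 60 mm from the rack centre towards -x, 16 mm above the table; the 80 mm outer arm's end swings from 67 down to 20 mm above the table, 17 mm outward.
- lever2_pad (a point): Centre of the top face of lever 2's red press pad, 36 x 28 mm.
There are look-alikes about, which are no part of the job. What is shaped like the board_green but yellow is not meant. There is more than one size of the board_blue; the job needs the larger.

How it is judged (in metres and radians):
On the way, in this order (a step that is already met when the one before it is completed fails the run):
1. an ejector lever has slid the green board at least 22 mm up in its slot, the fingers not touching the board (z of board_green in the frame of rack above 0.048 m and value of joint any of lever0, lever1, lever2 above 0.4 rad and contact force between the fingers and board_green below 0.1 N and angle between board_green's own z axis and vertical below 0.2 rad), for 0.2 s.
2. the green board is held upright, drawn clear above the rack (z of board_green in the frame of rack above 0.12 m and angle between board_green's own z axis and vertical below 0.35 rad and contact force between the fingers and board_green above 0.5 N), for 0.05 s.
3. the green board is down in the stand's slot (lower edge within 10 mm of its floor) and still held (z of board_green in the frame of stand below 0.022 m and y of board_green in the frame of stand between -0.008 and 0.008 m and x of board_green in the frame of stand between -0.012 and 0.012 m and contact force between the fingers and board_green above 0.5 N), for 0.05 s.
At the end, for the whole second after the job is handed in: Green board released at rest in the stand's slot: on its floor within 4 mm, centred within 10 mm lengthwise and 6 mm across, upright within 0.17 rad; blue and orange boards within 12 mm (raised under 8 mm), bottle, spool and screwdriver within 30 mm of their starts, not tipped (z of board_green in the frame of stand between 0.008 and 0.016 m and y of board_green in the frame of stand between -0.006 and 0.006 m and x of board_green in the frame of stand between -0.01 and 0.01 m and angle between board_green's own z axis and vertical below 0.17 rad and angle between the x axis of board_green and the x axis of stand, either way round below 0.15 rad and linear speed of board_green below 0.02 m/s and contact force between the fingers and board_green below 0.1 N and z of each of board_blue, board_orange in the frame of rack below 0.034 m and distance of each of board_blue, board_orange from where it was at the start of the episode below 0.012 m and distance of each of bottle, spool, screwdriver from where it was at the start of the episode below 0.03 m and angle between each of bottle, spool's own z axis and vertical below 0.3 rad); the robot touches nothing.
It fails at once if the green board is tipped more than 0.6 rad from upright (angle between board_green's own z axis and vertical above 0.6 rad).
It fails at once if the blue or orange board is moved by more than 12 mm (distance of any of board_blue, board_orange from where it was at the start of the episode above 0.012 m).
It fails at once if the bottle, spool or screwdriver is moved by more than 30 mm, or the bottle or spool is tipped (distance of any of bottle, spool, screwdriver from where it was at the start of the episode above 0.03 m or angle between any of bottle, spool's own z axis and vertical above 0.3 rad).
It also fails if it takes over 51 s, if anything falls off the work surface, if the arm or the gripper's body presses on something with over 40 N, if the wrist force passes 120 N, or if a joint passes its speed limit or range.

### The arm

A 6-joint arm with a two-finger parallel gripper is mounted at the origin on the work surface. World frame = base frame: x ahead of the robot, y to its left, z up, the work surface at z = 0. Lengths are in mm, angles in rad, forces in N, time in s.
With the tool pointing down it reaches from about 275 to 825 mm from the base axis. Payload 5.2 kg.
Tool frame: the origin (TCP) lies at the very end of the fingers, on their centre line; the grasp point (between the pads) lies 19 mm behind it; z points along the fingers, y is the line along which they close (so a half turn about z gives the same grasp; the last joint's range is limited). The gripper opens to 93 mm and grips with 3 to 60 N. Pads are 15 mm wide; open, the fingers measure 128 mm over their backs; the gripper's body (75 mm by 188 mm) begins 65 mm behind the grasp point.
Start: joints at [1.006, 0.259, 1.535, -0, 1.348, -0.203], TCP at [194.656, 514.407, 218.653] pointing down, gripper open.
Joint ranges: [-3.14, 3.14], [-0.91, 2.08], [0.19, 2.58], [-1.22, 4.36], [0.22, 2.71], [-3.12, 3.12]. Speed limits (rad/s): [2.57, 2.57, 3.14, 3.14, 3.14, 3.14].

### API

Orientations are given as [roll, pitch, yaw] about the fixed x, y, z axes, in that order (R = Rz(yaw) Ry(pitch) Rx(roll)).
In Python, from bench import robot gives the robot as it stands. The module is installed in compiled form; this text tells all that it offers. Calls block until the motion is done:
- robot.move_ptp(position, orientation): joint-space move of the TCP to a pose.
- robot.move_linear(position, ori=None, speed=150, f_stop=None): straight line of the TCP; ori=None keeps the orientation; speed is the mean speed in mm/s. With f_stop (N) it stops when the force on the tool has changed by that much, and returns True; else False.
- robot.move_j(angles): joint-space move.
- robot.move_gripper(opening): opening from 0.0 (shut) to 1.0 (fully open); the grip force is fixed at half the most; returns when the fingers have stopped.
- robot.sleep(seconds).
- robot.inverse_kinematics(position, orientation): joint angles nearest the present ones, or None.
- robot.get_image(name): name is "side" or "top" or "wrist"; returns a dict with "img" (420x560x3 uint8, blue, green, red), "fovy" (degrees; the focal length in pixels is half the picture's height over the tangent of half this angle, whatever the lens; pixels are square), "cx", "cy" (the principal point, pixels), "eye" and "orientation" of the camera in the world. Camera axes: x right, y down, z forward; pixel columns grow to the right and rows downward; lengths in mm; the calibration is good to about 2 mm. A picture is of the moment at which its call begins. There is no depth.
A pose or a line that the arm cannot do raises robot.MotionError and nothing moves.
- robot.hand_in(): hands the job in; it is judged then, once.
Readings, each from a call of its own:
- robot.current_t(): time.
- robot.current_qpos(): joint angles.
- robot.current_joint_vel(): joint speeds.
- robot.current_joint_efforts(): joint torques, N m.
- robot.current_tcp_pos(): TCP position.
- robot.current_eef_rot(): TCP orientation.
- robot.current_contact_force(): force on the tool from outside, world axes, zero at the start.
- robot.current_ft_torque(): the same for the moment, N m.
- robot.current_gripper_width(): opening from 0.0 (shut) to 1.0 (fully open).
- robot.current_finger_force(): force on a finger pad.
Only numpy, scipy, OpenCV 4.12 (cv2) and the standard library are available. Lean on these libraries where they do the work, as an engineer would, in place of code of your own. Each camera call takes 0.05 s, during which the arm holds its last target. There are 200 camera calls.

## Working session

There is one attempt and no reset: what is moved stays moved. The work goes in short steps, each a Python script; the robot and the scene stay as the last script left them, time stands still between calls to the robot, and variables do not carry over. Pictures are saved under pics/ and viewed, at most 13 in all, crops included, and the job is handed in when it is done.

```bash
mkdir -p pics
cat > h.py <<'E'
import numpy as np, cv2
from scipy.spatial.transform import Rotation as R
from bench import robot
def rot(o): 
    o=np.array(o,float)
    return o if o.shape==(3,3) else (R.from_quat(o).as_matrix() if o.size==4 else R.from_euler('xyz',o).as_matrix())
def ray(c,u,v):
    f=210/np.tan(np.radians(c['fovy'])/2)
    d=rot(c['orientation'])@np.array([(u-c['cx'])/f,(v-c['cy'])/f,1]); return np.array(c['eye'],float),d
def onz(c,u,v,z):
    e,d=ray(c,u,v); return e+d*(z-e[2])/d[2]
def proj(c,p):
    f=210/np.tan(np.radians(c['fovy'])/2)
    q=rot(c['orientation']).T@(np.array(p,float)-np.array(c['eye'],float)); return q[:2]/q[2]*f+[c['cx'],c['cy']]
def tri(obs):
    A=np.zeros((3,3));b=np.zeros(3)
    for c,u,v in obs:
        e,d=ray(c,u,v); d=d/np.linalg.norm(d); P=np.eye(3)-np.outer(d,d); A+=P;b+=P@e
    return np.linalg.solve(A,b)
E
python3 - <<'E'
from h import *
import pickle
for n in ("top","side"):
    c=robot.get_image(n); pickle.dump(c,open(n+'.pkl','wb')); cv2.imwrite(f'pics/{n}0.png',cv2.resize(c['img'],(784,588)))
    print(n,c['fovy'],c['cx'],c['cy'],c['eye'],c['orientation'],c.keys())
E
```

```text
top 56.00162362926484 280.5763377074108 213.21070853872723 [438.30097467 -32.78549747 792.64694133] [-2.99572445  0.03546326 -1.56466504] dict_keys(['img', 'fovy', 'cx', 'cy', 'eye', 'orientation'])
side 50.254903607082326 276.0801797038408 202.51289721514314 [ 409.70133335 -828.17100569  538.80963284] [-2.08210081  0.01092281 -0.17183265] dict_keys(['img', 'fovy', 'cx', 'cy', 'eye', 'orientation'])
```

View pics/top0.png

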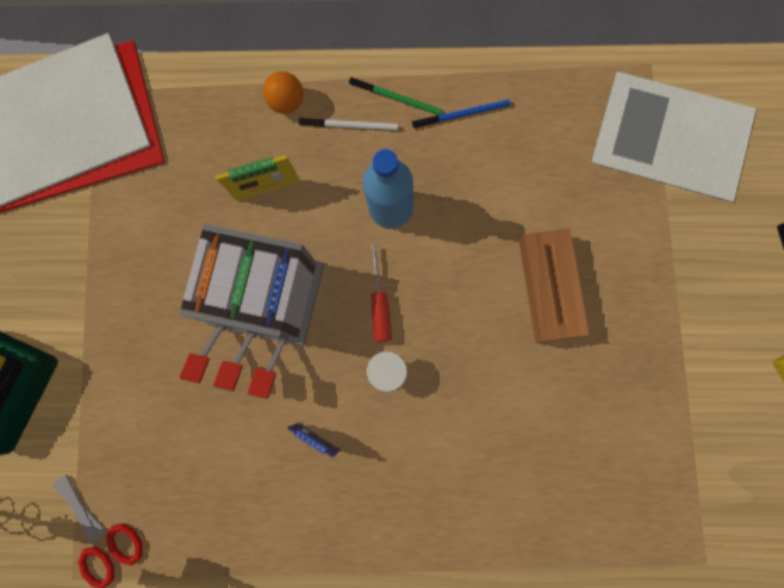

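View pics/side0.png

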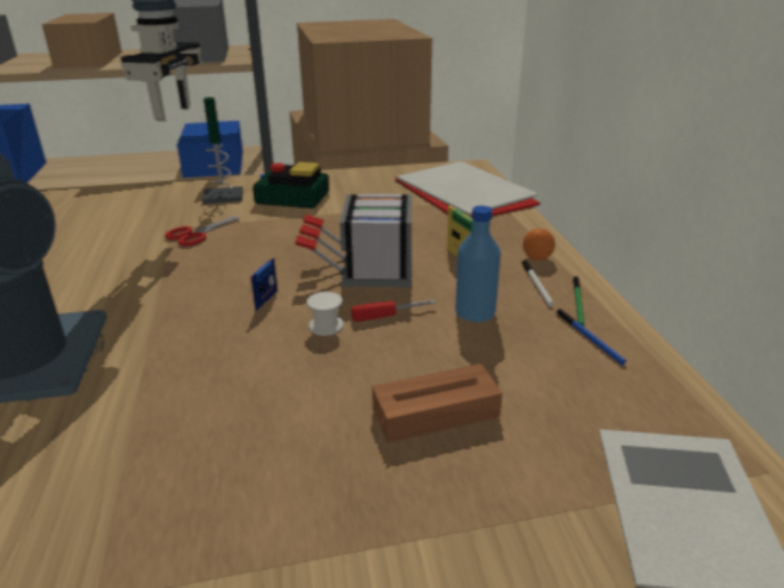

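The top view (784 px wide picture) shows the rack at about (250,282). Its boards are orange at (207,273), green at (243,280) and blue at (278,287), and the lever pads are at (195,368), (229,376) and (262,384). The stand is at (555,285).

Candidates for green are the yellow-bodied board at (258,178), which is a look-alike, and the all-green one in the rack's middle slot, which fits. The small blue board at (314,440) is also a look-alike. Next I'll measure from both views and confirm in a crop.

Run:
```python
from h import *
import pickle
C={n:pickle.load(open(n+'.pkl','rb')) for n in('top','side')}
rng={'red':[((0,130,90),(6,255,255)),((174,130,90),(180,255,255))],'green':[((45,90,40),(85,255,255))],'blue':[((108,110,40),(128,255,255))],'orange':[((7,150,120),(16,255,255))]}
roi={'top':(120,150,240,290),'side':(200,130,310,240)}
B={}
for n,c in C.items():
    hsv=cv2.cvtColor(c['img'],cv2.COLOR_BGR2HSV); x0,y0,x1,y1=roi[n]
    for k,rs in rng.items():
        m=sum(cv2.inRange(hsv,*r) for r in rs).astype(np.uint8); w=np.zeros_like(m); w[y0:y1,x0:x1]=m[y0:y1,x0:x1]
        nn,_,st,ce=cv2.connectedComponentsWithStats(w)
        L=[(ce[i].round(1).tolist(),st[i][:5].tolist()) for i in range(1,nn) if st[i][4]>12]
        B[n,k]=L; print(n,k,L)
pt=sorted([l[0] for l in B['top','red'] if l[1][4]>60]); 
for p in pt: print('pad top@z67',onz(C['top'],*p,63).round(1))
for k in('green','blue','orange'):
    for l in B['top',k]: 
        if l[1][4]>60: print(k,onz(C['top'],*l[0],112).round(1))
# crops
a=cv2.resize(C['top']['img'][155:290,125:235],None,fx=4,fy=4,interpolation=2)
b=cv2.resize(C['top']['img'][155:255,360:430],None,fx=5,fy=5,interpolation=2)
s=np.zeros((540,790,3),np.uint8); s[:540,:440]=a; s[:500,440:790]=b; cv2.imwrite('pics/c1.png',s)
a=cv2.resize(C['side']['img'][130:240,200:310],None,fx=4,fy=4,interpolation=2)
b=cv2.resize(C['side']['img'][255:320,260:365],None,fx=3,fy=3,interpolation=2)
s=np.zeros((440,760,3),np.uint8); s[:,:440]=a; s[:195,440:755]=b; cv2.imwrite('pics/c2.png',s)
```

```text
top red [([138.3, 262.4], [128, 253, 21, 20, 281]), ([162.3, 267.8], [153, 258, 20, 21, 285]), ([186.4, 273.2], [177, 263, 20, 21, 290])]
top green [([172.3, 199.3], [165, 173, 16, 54, 271])]
top blue [([197.3, 205.0], [190, 178, 15, 54, 250])]
top orange [([147.0, 194.9], [140, 169, 15, 53, 238])]
side red [([299.9, 137.8], [287, 130, 23, 16, 87]), ([222.1, 161.2], [214, 153, 17, 17, 180]), ([218.2, 172.6], [211, 168, 15, 10, 101]), ([266.5, 220.8], [251, 215, 32, 14, 296])]
side green []
side blue []
side orange []
pad top@z67 [452.8 257.8  63. ]
pad top@z67 [443.1 212.2  63. ]
pad top@z67 [433.5 166.8  63. ]
green [562.9 183.9 112. ]
blue [552.7 138.9 112. ]
orange [570.9 229.7 112. ]
```

View pics/c1.png

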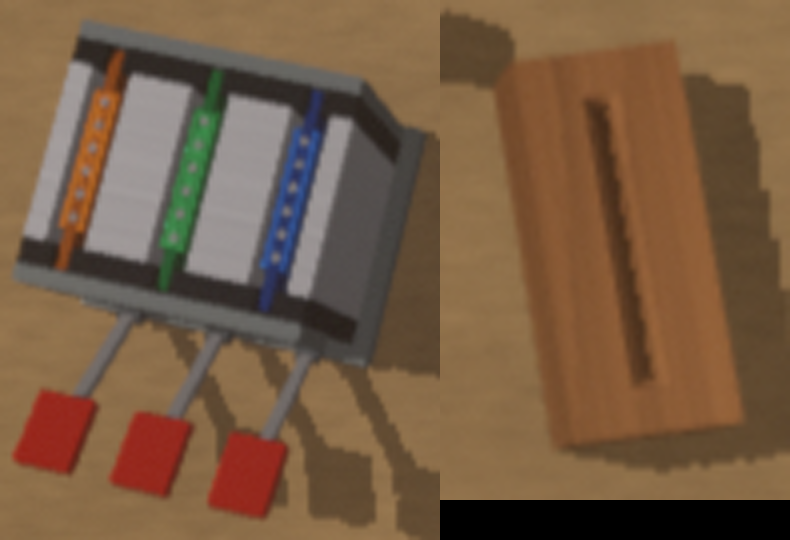

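View pics/c2.png

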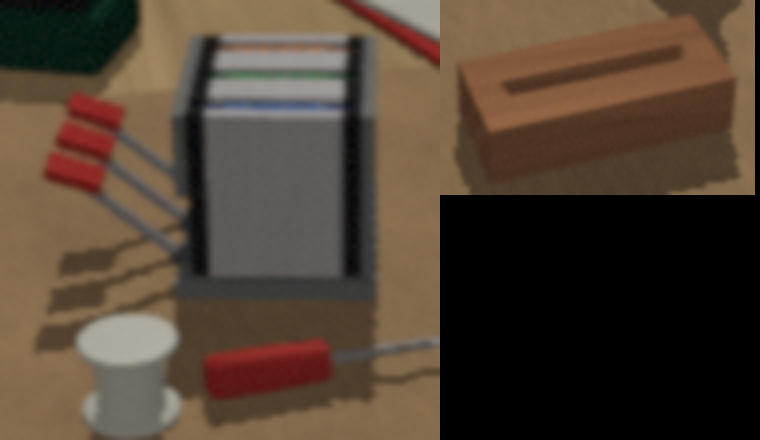

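The crop confirms the all-green board is in the middle slot, crop (190,180), so its lever is lever1 with the pad at crop (150,450). The side view shows its strip at crop (280,75) and the stand's top face. I'll triangulate the heights and then move above the pad.

Run:
```python
from h import *
import pickle
T,S=[pickle.load(open(n+'.pkl','rb')) for n in('top','side')]
print('pad0',tri([(T,186.4,273.2),(S,218.2,172.6)]).round(1))
print('strip green',tri([(T,172.3,199.3),(S,270,148.8)]).round(1))
print('strip blue',tri([(T,197.3,205),(S,269.5,156.3)]).round(1))
tc=[(360+(x-440)/5,155+y/5) for x,y in((675,42),(742,422))]
sc=[(260+(x-440)/3,255+y/3) for x,y in((735,80),(487,130))]
for a,b in zip(tc,sc): print('stand corner',tri([(T,*a),(S,*b)]).round(1),onz(T,*a,40).round(1))
for x,y in((595,100),(642,382)): print('slot end',onz(T,360+(x-440)/5,155+y/5,36).round(1))
print('bottle cap',onz(T,385/1.4,160/1.4,180).round(),'spool',onz(T,386/1.4,371/1.4,48).round())
yaw=-0.197; X=np.array([np.cos(yaw),np.sin(yaw),0]);c=np.array([562.3,184.2,0])
p=c-X*126; p[2]=95
robot.move_gripper(0.0)
robot.move_ptp([p[0],p[1],200],[np.pi,0,yaw])
w=robot.get_image('wrist'); pickle.dump(w,open('w1.pkl','wb')); cv2.imwrite('pics/w1.png',w['img'])
print(robot.current_tcp_pos(),robot.current_qpos(),w['eye'],w['orientation'],w['fovy'],robot.current_t())
print(robot.inverse_kinematics([p[0],p[1],20],[np.pi,0,yaw]))
```

```text
pad0 [433.9 164.1  72.6]
strip green [563.7 182.4 116.3]
strip blue [554.5 137.7 116. ]
stand corner [ 648.1 -251.1   37.9] [ 646.7 -250.4   40. ]
stand corner [ 499.8 -269.5   40.3] [ 499.1 -269.5   40. ]
slot end [ 624.7 -219.8   36. ]
slot end [ 514.6 -233.8   36. ]
bottle cap [691.  -0. 180.] spool [450.   3.  48.]
[438.57422584 209.31417366 200.04271346] [2.15122937e-01 1.57226530e-01 1.71160545e+00 1.94358568e-04
 1.27269560e+00 1.98151472e+00] [507.00414552 194.80081986 366.62112538] [ 2.88518684e+00  8.77253784e-04 -1.76641635e+00] 62.72142294413049 3.4917
[ 2.14259401e-01  3.80478324e-01  1.92809948e+00 -4.44089210e-16
  8.33014852e-01  1.98205573e+00]
```

View pics/w1.png

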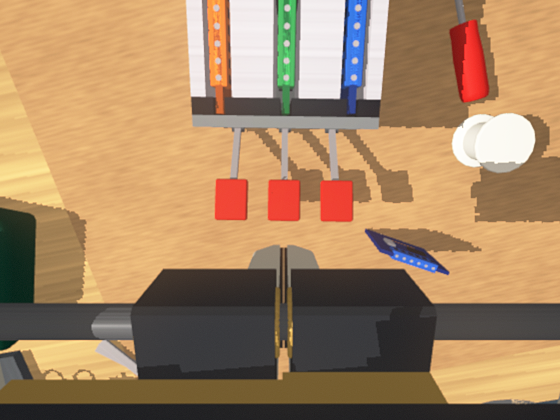

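The wrist view shows the middle pad at (284,200), directly ahead of the fingers at (283,250), with free space around it. I'll locate the pad from here and press it along its arc.

Run:
```python
from h import *
import pickle
W=pickle.load(open('w1.pkl','rb')); T=pickle.load(open('top.pkl','rb'))
hsv=cv2.cvtColor(W['img'],cv2.COLOR_BGR2HSV); m=cv2.inRange(hsv,(0,150,120),(6,255,255))|cv2.inRange(hsv,(174,150,120),(180,255,255)); m[:, :200]=0;m[:,370:]=0;m[240:]=0
n,_,st,ce=cv2.connectedComponentsWithStats(m)
px=[ce[i] for i in range(1,n) if st[i][4]>500]; px.sort(key=lambda p:p[0]); print(np.round(px,1))
tp=[(138.3,262.4),(162.3,267.8),(186.4,273.2)]
P=[tri([(W,*a),(T,*b)]) for a,b in zip(px,tp)]; print(np.round(P,1))
yaw=-0.197; X=np.array([np.cos(yaw),np.sin(yaw),0]);c=np.array([562.9,183.5,0])
print('rel',(P[1]-c)@X,(P[1]-c)@np.array([-X[1],X[0],0]))
if abs((P[1]-c)@X+122)<8 and 58<P[1][2]<80:
    def go(d,z,**k):
        lat=0.5*((P[1]-c)@np.array([-X[1],X[0],0]))
        p=c-X*d+np.array([-X[1],X[0],0])*lat; return robot.move_linear([p[0],p[1],z],**k)
    go(126,90)
    for d,z in((127,68),(134,48),(139,33),(141,25),(141,16)):
        r=go(d,z,speed=50,f_stop=30); print(d,z,r,robot.current_tcp_pos().round(1) if hasattr(robot.current_tcp_pos(),'round') else robot.current_tcp_pos(),np.round(robot.current_contact_force(),1))
        if r: break
    robot.sleep(.3)
    go(141,160)
    w=robot.get_image('wrist'); pickle.dump(w,open('w2.pkl','wb')); cv2.imwrite('pics/w2.png',w['img'])
    s=robot.get_image('side'); pickle.dump(s,open('s2.pkl','wb'))
    o=np.zeros((420,780,3),np.uint8); o[:,:440]=w['img'][:,60:500]; o[:330,440:770]=cv2.resize(s['img'][130:240,200:310],None,fx=3,fy=3); cv2.imwrite('pics/p2.png',o)
    print(robot.current_t())
```

```text
[[230.7 199.2]
 [283.6 200. ]
 [336.3 200.5]]
[[452.5 251.8  77.9]
 [443.  207.4  77.4]
 [433.6 162.9  77. ]]
rel -122.27738898299523 -0.07920813937683846
127 68 False [438.4 208.2  67.7] [-0.4 -0.4 -0.3]
134 48 False [431.6 209.6  47.8] [ 0.7 -0.7  0.5]
139 33 False [426.7 210.6  33. ] [ 0.4  0.2 -0. ]
141 25 True [426.6 210.8  29.6] [-5.  -2.7 18.1]
7.6417
```

View pics/p2.png

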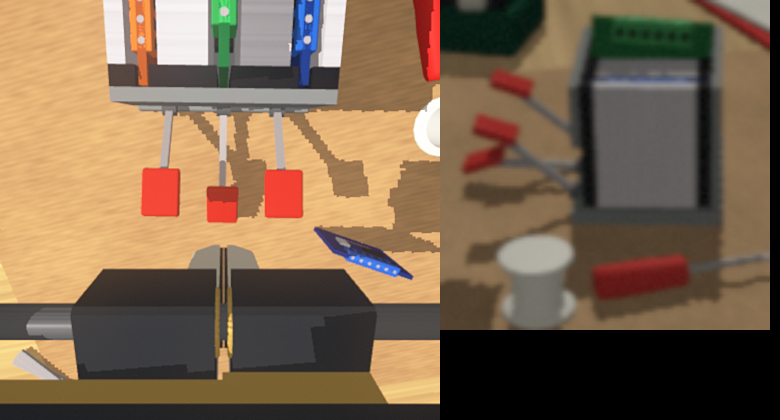

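The middle lever is down, with its pad at (222,205) tilted, and the green board stands proud in both views. I'll put the camera above the board to measure the raised strip, then look at the stand as well.

Run:
```python
from h import *
import pickle
yaw=-0.197; X=np.array([np.cos(yaw),np.sin(yaw),0]);Y=np.array([-X[1],X[0],0]);c=np.array([562.9,183.5,0])
def g(c,box,h=((40,90,50),(85,255,255))):
    m=cv2.inRange(cv2.cvtColor(c['img'],cv2.COLOR_BGR2HSV),*h); w=np.zeros_like(m); x0,y0,x1,y1=box; w[y0:y1,x0:x1]=m[y0:y1,x0:x1]
    n,l,st,ce=cv2.connectedComponentsWithStats(w); i=1+np.argmax(st[1:,4]); return (l==i).astype(np.uint8),st[i]
robot.move_linear((c-X*141+[0,0,250]).tolist()); robot.move_gripper(0.55)
V=[]
for d in(95,75):
    robot.move_linear((c-X*d+[0,0,250]).tolist()); w=robot.get_image('wrist'); V.append(w)
cv2.imwrite('pics/w3.png',V[0]['img']); pickle.dump(V,open('w3.pkl','wb'))
s=pickle.load(open('s2.pkl','rb'))
m,st=g(s,(240,130,310,170)); print('side',st); 
for w in V:
    m,st=g(w,(150,0,410,330)); M=cv2.moments(m,True); print('wrist',st,M['m10']/M['m00'],M['m01']/M['m00'])
    e=w['eye'];print(np.round(e,1), proj(w,c+[0,0,149]).round(1), proj(w,c+X*32+[0,0,149]).round(1),proj(w,c-X*32+[0,0,149]).round(1))
print('side pred top',proj(s,c+[0,0,149]).round(1))
print(robot.current_t())
```

```text
side [251 135  40  12 268]
wrist [ 276    7   18  144 1640] 284.09268292682924 77.85365853658537
[537.8 187.5 416.1] [281.9  85.6] [281.8  37.6] [282.  130.5]
wrist [ 277   38   17  139 1542] 284.41569390402077 107.43709468223086
[557.2 183.8 416.5] [282.3 113.9] [282.2  67.9] [282.3 157.1]
side pred top [268.7 136.2]
10.1833
```

View pics/w3.png

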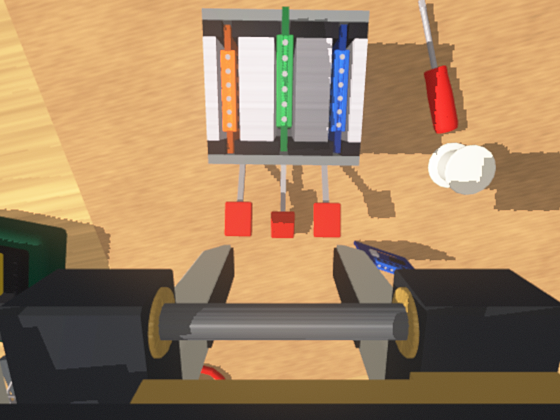

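The raised strip spans rows 35–126 at column 284, about where it was predicted for a height of 149 mm. The fingers straddle it and are laterally aligned. I'll grip it and lift.

Run:
```python
from h import *
import pickle
yaw=-0.197; X=np.array([np.cos(yaw),np.sin(yaw),0]);Y=np.array([-X[1],X[0],0]);c=np.array([562.9,183.5,0])+1.5*X-0.3*Y
robot.move_linear((c+[0,0,250]).tolist())
print(robot.move_linear((c+[0,0,124]).tolist(),speed=100,f_stop=12))
robot.move_gripper(0.0); print('width',robot.current_gripper_width()*93,'F',robot.current_finger_force())
f0=np.array(robot.current_contact_force())
r=robot.move_linear((c+[0,0,180]).tolist(),speed=60,f_stop=25); print(r,np.round(robot.current_contact_force()-f0,1))
if not r:
    robot.move_linear((c+[0,0,285]).tolist(),speed=120)
print(robot.current_tcp_pos(),robot.current_gripper_width()*93,robot.current_finger_force(),robot.current_t())
w=robot.get_image('wrist');s=robot.get_image('side');t=robot.get_image('top'); pickle.dump((w,s,t),open('w4.pkl','wb'))
o=np.zeros((420,790,3),np.uint8); o[:,:400]=w['img'][:,80:480]; o[:390,400:790]=cv2.resize(s['img'][60:190,210:340],None,fx=3,fy=3); cv2.imwrite('pics/p4.png',o)
```

```text
False
width 11.53195819077013 F 29.94524359703064
False [-0.4 -0.5 -1.3]
[563.83156502 182.85013335 283.99481437] 11.905744361491992 29.947088956832886 15.0583
```

View pics/p4.png

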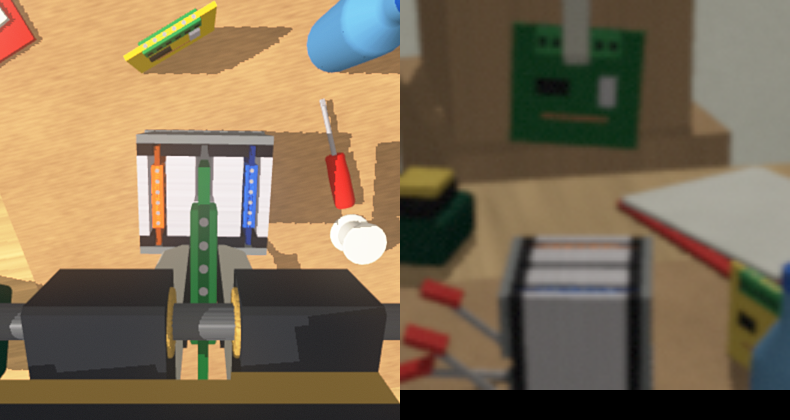

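The board is held level and clear of the rack. The side crop shows it upright, and the wrist crop shows the strip's front end at (204,204), with the other two boards still seated. I'll carry it towards the stand and take a look from behind it.

Run:
```python
from h import *
import pickle
w,s,t=pickle.load(open('w4.pkl','rb'))
tcp=np.array([563.83,182.85,284]); yaw=-0.197; X=np.array([np.cos(yaw),np.sin(yaw),0])
for nm,(u,v),z in(('strip end',(284,204),309),): print(nm,(onz(w,u,v,z)-tcp)@X)
m=cv2.inRange(cv2.cvtColor(s['img'],cv2.COLOR_BGR2HSV),(40,60,30),(90,255,255))
m[:,:240]=0;m[:,300:]=0;m[:60]=0;m[115:]=0
m=cv2.morphologyEx(m,cv2.MORPH_CLOSE,np.ones((7,7)));n,l,st,ce=cv2.connectedComponentsWithStats(m);i=1+np.argmax(st[1:,4]);q=np.argwhere(l==i)[:,::-1].astype(np.float32)
b=cv2.boxPoints(cv2.minAreaRect(q));print('side box',b.round(1).tolist())
for d,h in((-50,25),(50,25),(50,-65),(-50,-65)): print('pred',proj(s,tcp+X*d+[0,0,h]).round(1))
ys=0.125;Xs=np.array([np.cos(ys),np.sin(ys),0]); sc=np.array([569.5,-227.6,0])
p=sc-Xs*105+[0,0,285]
robot.move_linear([530,0,285],[np.pi,0,0.0],speed=220)
robot.move_linear(p.tolist(),[np.pi,0,ys],speed=220)
robot.sleep(.2)
w=robot.get_image('wrist');T=robot.get_image('top');pickle.dump((w,T),open('w5.pkl','wb'));cv2.imwrite('pics/w5.png',w['img'])
for d,l in((54,4),(54,-4),(-54,4),(-54,-4),(75,32),(75,-32),(-75,32),(-75,-32)):
    print(d,l,proj(w,sc+Xs*d+np.array([-Xs[1],Xs[0],0])*l+[0,0,40]).round(1))
print(robot.current_tcp_pos(),robot.current_t(),robot.current_qpos())
```

```text
strip end 36.23029927588881
side box [[245.0, 106.30000305175781], [247.6999969482422, 66.80000305175781], [291.1000061035156, 69.69999694824219], [288.5, 109.19999694824219]]
pred [245.6  69. ]
pred [290.1  68.8]
pred [290. 108.]
pred [247.3 108.1]
54 4 [280.   37.3]
54 -4 [287.4  37.3]
-54 4 [280.1 138.5]
-54 -4 [287.  138.5]
75 32 [254.   15.9]
75 -32 [313.5  16. ]
-75 32 [256.5 156.5]
-75 -32 [310.5 156.6]
[ 465.53213568 -240.10487955  285.09503453] 17.7917 [-6.89353959e-01  1.74210065e-01  1.48139207e+00  4.88786263e-05
  1.48585603e+00  7.55501664e-01]
```

View pics/w5.png

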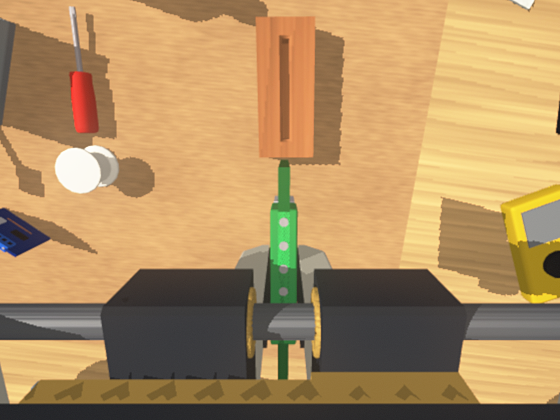

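The stand appears at columns 256–315 and rows 16–157, with its slot at column 284 in line with the board and fingers, matching my estimate within 1 mm. The side view says the board leans about 0.06–0.08 rad in its own plane, with the +x end low, and sits about 3.5 mm forward in the grip. I'll go above the stand, pitch the tool to level the board and check again.

```bash
cat > m.py <<'E'
from h import *
ys=0.125;Xs=np.array([np.cos(ys),np.sin(ys),0]);Ys=np.array([-Xs[1],Xs[0],0]); sc=np.array([569.5,-227.6,0])
def corners(s,tcp,pl=None):
    """board corners in the side view -> (along, z) in the board's plane through sc"""
    m=cv2.inRange(cv2.cvtColor(s['img'],cv2.COLOR_BGR2HSV),(40,60,25),(92,255,255))
    u,v=proj(s,tcp+np.array([0,0,-25])).astype(int); k=np.zeros_like(m); k[max(0,v-75):v+75,u-60:u+60]=m[max(0,v-75):v+75,u-60:u+60]
    k=cv2.morphologyEx(k,cv2.MORPH_CLOSE,np.ones((13,13)));n,l,st,ce=cv2.connectedComponentsWithStats(k);i=1+np.argmax(st[1:,4])
    h=cv2.convexHull(np.argwhere(l==i)[:,::-1].astype(np.int32))
    q=cv2.approxPolyN(h,4,ensure_convex=True).reshape(-1,2)
    out=[]
    for a in q:
        e,d=ray(s,*a); p=e+d*(((tcp-e)@Ys)/(d@Ys)); out.append([(p-tcp)@Xs,p[2]-tcp[2]])
    return q,np.array(out)
E
python3 - <<'E'
from m import *
import pickle
p=sc-Xs*3.5
robot.move_linear((p+[0,0,285]).tolist(),[np.pi,-0.065,ys],speed=200)
robot.move_linear((p+[0,0,140]).tolist(),speed=150); robot.sleep(.2)
s=robot.get_image('side');T=robot.get_image('top');w=robot.get_image('wrist');pickle.dump((s,T,w),open('w6.pkl','wb'))
q,o=corners(s,np.array(robot.current_tcp_pos())); print(q.tolist(),o.round(1).tolist())
im=np.zeros((420,790,3),np.uint8); im[:,:420]=cv2.resize(s['img'][190:330,245:385],None,fx=3,fy=3,interpolation=2); im[:,420:790]=w['img'][:,100:470]; cv2.imwrite('pics/p6.png',im)
print(robot.current_tcp_pos(),robot.current_eef_rot(),robot.current_t())
E
```

```text
[[337, 257], [283, 266], [282, 220], [342, 208]] [[51.6, -66.7], [-47.1, -63.1], [-48.4, 27.8], [54.5, 31.3]]
[ 566.20561667 -228.11415041  140.43316613] [ 3.14111814 -0.06556035  0.12510142] 19.9167
```

View pics/p6.png

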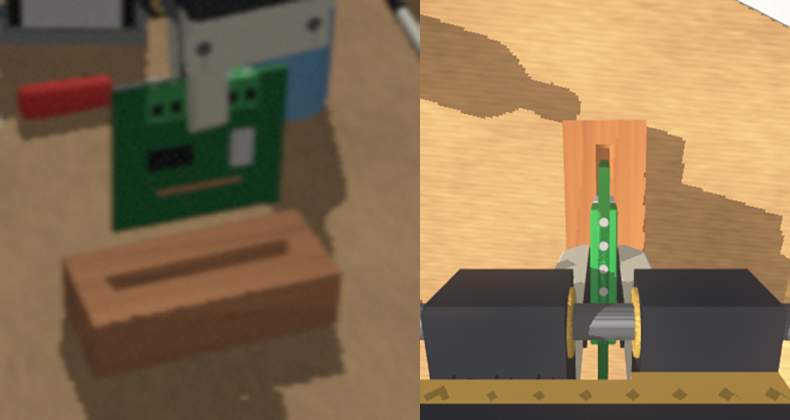

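The left crop shows the board level above the slot, with its lower edge centred at (196,216) over the slot's middle at (199,264). The wrist view shows the slot and board in the same column, 603. I'll lower it with force guarding.

Run:
```python
from m import *
import pickle
p=sc-Xs*3
f0=np.array(robot.current_contact_force())
for z,sp in((110,60),(70,25)):
    r=robot.move_linear((p+[0,0,z]).tolist(),speed=sp,f_stop=10); t=np.array(robot.current_tcp_pos()); print(z,r,t.round(1),np.round(np.array(robot.current_contact_force())-f0,1),np.round(robot.current_ft_torque(),2))
    if r: break
s=robot.get_image('side');w=robot.get_image('wrist');pickle.dump((s,w),open('w7.pkl','wb'))
im=np.zeros((420,790,3),np.uint8); im[:,:420]=cv2.resize(s['img'][190:330,245:385],None,fx=3,fy=3,interpolation=2); im[:,420:790]=w['img'][:,100:470]; cv2.imwrite('pics/p7.png',im)
print(robot.current_gripper_width()*93,robot.current_finger_force(),robot.current_t())
```

```text
110 False [ 566.5 -228.   109.7] [ 0.7 -0.4  0.7] [-0.07  0.2  -0.02]
70 True [ 566.4 -228.4   77. ] [0.2 0.5 6.8] [-0.09  0.19 -0.04]
11.888324328431306 29.994097352027893 21.8667
```

View pics/p7.png

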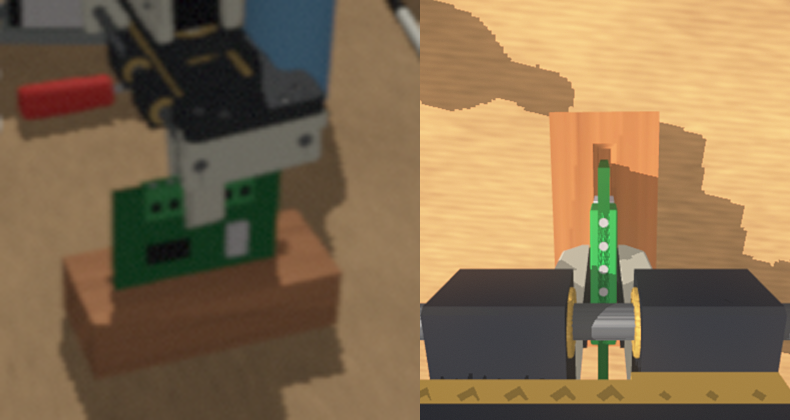

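The board made contact at TCP z 77.0, exactly where the slot floor should be. It stands in the slot in both views, about 2 mm off centre lengthwise, which is within tolerance. I'll release and withdraw.

Run:
```python
from m import *
robot.move_gripper(0.4); robot.sleep(.2)
t=np.array(robot.current_tcp_pos()); 
robot.move_linear((t+[0,0,120]).tolist(),speed=100); robot.sleep(.3)
s=robot.get_image('side');w=robot.get_image('top')
im=np.zeros((420,790,3),np.uint8); im[:,:420]=cv2.resize(s['img'][190:330,245:385],None,fx=3,fy=3,interpolation=2); im[:,420:790]=w['img'][:,90:460]; cv2.imwrite('pics/p8.png',im)
print(robot.current_t())
```

```text
24.45
```

View pics/p8.png

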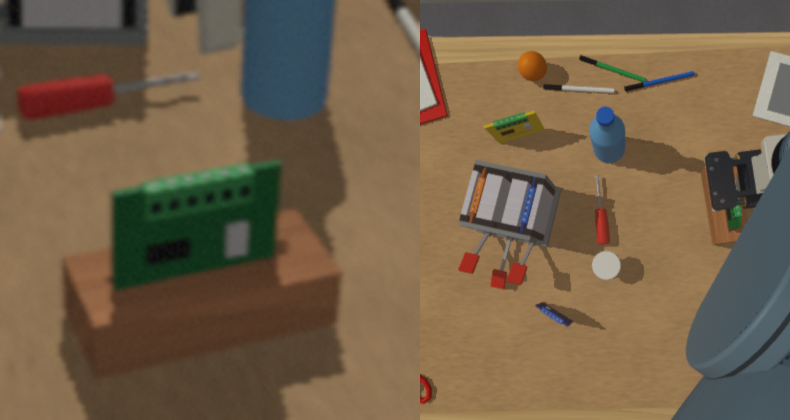

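The board stands upright in the stand with nothing touching it. The other two boards and the bystanders are where they were.

```bash
python3 -c "
from bench import robot
print(robot.hand_in())"
```

```text
the job is handed in; nothing more can be done
None
```

I pressed the lever, moved the green board into the stand's slot, released it there and handed the job in at about 24.5 s; the hand-in returned no verdict.

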